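# Index the specimen table to its next hole

## Robot

A 7-joint arm with a two-finger parallel gripper is mounted at the origin on the work surface. World frame = base frame: x ahead of the robot, y to its left, z up, the work surface at z = 0. Lengths are in m, angles in rad, forces in N, time in s.
With the tool pointing down it reaches from about 0.425 to 0.925 m from the base axis. Payload 6.8 kg.
Tool frame: the origin (TCP) lies on the centre line of the jaws, within the pads' length; the fingertips stand bot.tip_reach ahead of it and the grasp point (between the pads) lies 3 mm ahead of it (bot.tip_reach is the distance from the TCP to the fingertips, in m); z points along the fingers, y is the line along which they close (so a half turn about z gives the same grasp; the last joint's range is limited). The gripper opens to 85 mm and grips with 20 to 120 N. Pads are 22 mm wide; open, the fingers measure 114 mm over their backs; the gripper's body (76 mm by 85 mm) begins 54 mm behind the grasp point. The pads swing forward as they close: fully open they stand 13 mm farther back than shut.
Start: joints at [1.182, 0.477, 0.022, 1.555, -0.011, 1.109, -0.083], TCP at [0.187, -0.649, 0.253] pointing down, gripper open.
Joint ranges: [-2.96, 2.96], [-0.34, 2.1], [-1.41, 1.46], [0.24, 2.44], [-1.37, 4.51], [0.17, 1.92], [-2.96, 2.96]. Speed limits (rad/s): [2.39, 2.39, 3.14, 3.14, 3.14, 3.14, 3.14].

## Interface

Orientations are given as a unit quaternion [w, x, y, z].
In Python, from station import bot gives the robot as it stands.
- The arm moves only by the tool jog_arm, never from a script. Its argument "deltas" is a list of rows, each a list of 7 numbers: the shift along the world's x, y, z in m, then the turn, a rotation vector about the world's x, y, z in rad, then the opening, from 0 (shut) to 1 (fully open). In form: [[x, y, z, rx, ry, rz, grip], ...]. A call has 1 to 10 rows; each row shifts and turns the commanded pose from where the row before left it; what a row does not reach is not made up. A row lasts 1/10 s, in which the tool goes at most 50 mm and 8.59 degrees, less where a joint would pass 70% of its speed; a pose out of reach is approached as far as the arm can. A call with a gripper value outside its range is refused whole. The fingers move at their own pace and stop on an object; "newtons" is the grip in N (left out, the last holds). Time passes only in rows, so rows that do not move let the fingers close. It gives the time, the measured TCP pose, the force, the opening and the grip force at its end, in the units of the state.
- bot.get_obs(): the state, without advancing time (a new reading comes with each control period).
- bot.read_camera(name): name is "side" or "top" or "wrist"; returns a dict with "img" (420x560x3 uint8, red, green, blue), "K" (3x3 intrinsics, pixels), "dist_coeffs" ([k1, k2, p1, p2, k3] as OpenCV has them; the pictures are not rectified), "eye" and "attitude" of the camera in the world. Camera axes: x right, y down, z forward; pixel columns grow to the right and rows downward; lengths in m; the calibration is good to about 2 mm. A picture is of the moment at which its call begins. There is no depth.
- bot.hand_in(): hands the job in; it is judged then, once.
The state is a dict: "t": time; "q": joint angles; "joint_vel": joint speeds; "joint_torque": joint torques, N m; "eef_pos": TCP position; "tool_rot": TCP orientation; "contact_force": force on the tool from outside, world axes, zero at the start; "torque": the same for the moment, N m; "gripper_width": opening from 0.0 (shut) to 1.0 (fully open); "grasp_force": force on a finger pad.
Only numpy, scipy, OpenCV 4.12 (cv2) and the standard library are available. Lean on these libraries where they do the work, as an engineer would, in place of code of your own. Each camera call takes 0.05 s, during which the arm holds its last target. There are 200 camera calls.

## Task

Bring the next specimen pot under the lens: with a fingertip, press the mushroom-headed indexing plunger (beside the upright post on the round specimen table) down to free the table, push the table clockwise (seen from above) to the very next index hole, one sixth of a turn, and let the plunger spring fully back up so that the table is locked there. The pots ride round standing in their seats: do not lift, tip or shift them, and leave the other things on the bench where they are.

Things in the scene. Friction and masses are not known exactly. Their poses are not given: they have to be found in the camera images.
- index_base: fixed grey cast base of the indexing table: round plate 310 mm across, 36 mm high, six small dark index holes in its flange. Origin on the turning axis at the bench top, z up. A small tube microscope stands on it, on the side away from the plunger.
- lens (a point): lower end of the microscope's white tube, 118 mm above the bench, 90 mm from the axis; the tube is 42 mm across and reaches up to 215 mm. Its column (18 mm thick, 240 mm high, fixed to the base) stands 93 mm farther out from the axis in the same direction.
- index_table (a joint): angle of the aluminium disc (240 mm across, top face 52 mm above the bench) about the vertical axis through the base's origin, rad, growing clockwise seen from above. Starts at 0, locked; the holes are 1.047 (pi/3) apart, so the next is at +1.047. Locked it has about 0.02 of play either way; free it drags with about 2 to 3 N at the plunger's circle and stays where left.
- plunger (a joint): how far the plunger is pressed, m: 0 = fully up (locked), 0.009 = bottomed. Spring 3 N at first, 7.5 N at the bottom. The table is free beyond 0.006. With the table turned 0.1 rad or more off its hole, a released plunger stays at about 0.005 and jumps up to 0, locking, when the next hole comes (within 0.02 rad). Held pressed, it passes over the hole.
- plunger_top (a point): middle of the flat top of the plunger, a black mushroom button 32 mm across which rides on the disc 90 mm from the axis; its top stands 18 mm above the disc (70 mm above the bench) when up, and goes straight down. z up.
- post_top (a point): middle of the top of the upright round steel driving post fixed on the disc: 14 mm thick, its top 50 mm above the disc (102 mm above the bench), also 90 mm from the axis, 31 mm from the plunger's middle on its clockwise (leading) side; a fingertip standing on the plunger pushes against it to turn the table clockwise.
- pot_a: loose specimen pot, amber glass with white cap, 37 mm across, 41 mm high, 60 g; stands in the seat under the lens at the start. Origin: middle of its underside. Three pots look alike.
- pot_b: like pot_a, the next pot: one seat behind it (60 degrees anticlockwise from it seen from above); it comes under the lens.
- pot_c: like pot_a, in the seat 60 degrees clockwise of it.
- seat_a (a point): centre of pot_a's seat on the disc's top face, 90 mm from the axis, between four locating pins 6 mm high; turns with the disc.
- seat_b (a point): the same for pot_b.
- seat_c (a point): the same for pot_c.
- petri_dish: bystander: clear flat dish, 94 mm across, 15 mm high; origin under its middle
- dropper: bystander: small bottle, 38 mm across, 85 mm high; origin under its middle
- slide_box: bystander: flat grey and white box 87 x 107 x 34 mm; origin under its middle
- beaker: bystander: glass beaker 68 mm across, 85 mm high; origin under its middle
- tweezers: bystander: steel tweezers lying flat, 120 mm long, 6 mm high; origin near the middle

How it is judged:
On the way, in this order (a step that is already met when the one before it is completed fails the run):
1. the plunger is pressed in while the table is still at its first hole (value of joint plunger above 0.006 m and value of joint index_table between -0.1 and 0.1 rad), for 0.05 s.
2. the table is turned clockwise off its hole (value of joint index_table above 0.3 rad), for 0.02 s.
3. the plunger has sprung up in the next hole (value of joint plunger below 0.002 m and value of joint index_table between 0.98 and 1.115 rad), for 0.1 s.
At the end, for the whole second after the job is handed in: The table is at rest in the next hole (joint 1.047 rad, within 0.055), the plunger is up (pressed less than 2 mm), and the three pots stand upright in their seats (within 12 mm of the seat's centre, tilted less than 0.15 rad) (value of joint index_table between 0.99 and 1.105 rad and value of joint plunger below 0.002 m and velocity of joint index_table between -0.05 and 0.05 rad/s and horizontal distance between pot_a and seat_a below 0.012 m and horizontal distance between pot_b and seat_b below 0.012 m and horizontal distance between pot_c and seat_c below 0.012 m and angle between each of pot_a, pot_b, pot_c's own z axis and vertical below 0.15 rad); the robot touches nothing.
It fails at once if a pot is lifted, tipped or knocked out of its seat (angle between any of pot_a, pot_b, pot_c's own z axis and vertical above 0.4 rad or height (world z) of any of pot_a, pot_b, pot_c above 0.066 m or horizontal distance between pot_a and seat_a above 0.02 m or horizontal distance between pot_b and seat_b above 0.02 m or horizontal distance between pot_c and seat_c above 0.02 m).
It fails at once if another thing on the bench is shifted by more than 30 mm (distance of any of petri_dish, dropper, slide_box, beaker, tweezers from where it was at the start of the episode above 0.03 m).
It also fails if it takes over 42 s, if anything falls off the work surface, if the arm or the gripper's body presses on something with over 40 N, if the wrist force passes 120 N, or if a joint passes its speed limit or range.

## Working session

There is one attempt and no reset: what is moved stays moved. The work goes in short steps, Python scripts to look and compute and a tool call to move; the robot and the scene stay as the last step left them, time stands still between calls to the robot, and variables do not carry over. Pictures are saved under pics/ and viewed, at most 10 in all, crops included, and the job is handed in when it is done.

Besides the shell and the picture viewer there is one more tool, called after "Request:" in YAML: its name, and indented under it one key for each argument. jog_arm: Moves the arm, as the interface text tells. Its arguments: {"type":"object","properties":{"deltas":{"type":"array"},"newtons":{"type":"number"}},"required":["deltas"]}

```bash
mkdir -p pics; python3 - <<'E'
from station import bot
import cv2,numpy as np
print(bot.get_obs(),bot.tip_reach)
for n in("top","side"):
    c=bot.read_camera(n);cv2.imwrite(f"pics/{n}0.png",c["img"][:,:,::-1])
    print(n,c["K"],c["dist_coeffs"],c["eye"],c["attitude"])
E
```

```text
{'t': 0.0, 'q': array([ 1.18189365,  0.47775876,  0.02230313,  1.55643325, -0.01149288,
        1.10930114, -0.08311562]), 'joint_vel': array([-0.00196843,  0.0003887 ,  0.0014075 ,  0.00061349,  0.00039703,
        0.00011537, -0.00089628]), 'joint_torque': array([-6.20624705e-04, -5.96461523e+01,  1.60761159e+00, -2.81202757e+01,
        1.24368514e-02,  9.24271240e-03,  3.87631516e-06]), 'eef_pos': array([ 0.18691927, -0.6480379 ,  0.25236038]), 'tool_rot': array([-8.67319406e-04,  9.90156594e-01,  1.39961186e-01, -1.83141751e-04]), 'contact_force': array([-0.89142404,  0.20934671,  0.09702668]), 'torque': array([ 0.0565778 , -0.02195759, -0.03469255]), 'grasp_force': 0.0, 'gripper_width': 1.0023132524718217} 0.022
top [[410.56335472   0.         277.32271812]
 [  0.         410.56335472 205.32705221]
 [  0.           0.           1.        ]] [2.83444764e-05 0.00000000e+00 0.00000000e+00 0.00000000e+00
 0.00000000e+00] [ 0.31457399 -0.07001506  1.2416254 ] [ 0.05731292 -0.69648915  0.71239963 -0.06406921]
side [[493.53486358   0.         283.05984781]
 [  0.         493.53486358 211.60249534]
 [  0.           0.           1.        ]] [-0.02776964  0.          0.          0.          0.        ] [0.38001586 0.65864594 0.97425621] [ 0.03363376 -0.11548593  0.9295665  -0.3484794 ]
```

View pics/top0.png

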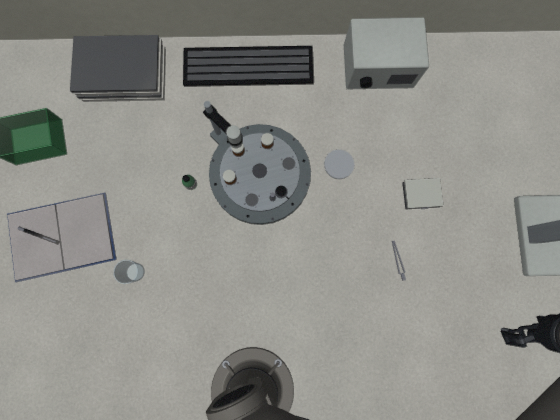

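View pics/side0.png

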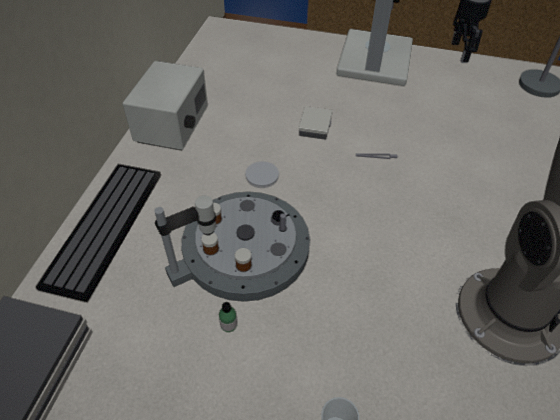

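The top view shows the table axis near (259,171), the black plunger near (281,191) with the post just left and below it at about (272,197), and the microscope at upper left near (230,130). The side view shows the plunger near (278,217), the post at about (283,222), and the hub near (245,232).

```bash
cat > h.py <<'E'
from station import bot
import cv2,numpy as np
from scipy.spatial.transform import Rotation as R
def ray(c,px):
    u=cv2.undistortPoints(np.array([[px]],float),c["K"],np.array(c["dist_coeffs"]))[0,0]
    w=np.array(c["attitude"]); return np.array(c["eye"]),R.from_quat(w,scalar_first=True).apply([u[0],u[1],1])
def at(c,px,z):
    e,d=ray(c,px); return e+d*(z-e[2])/d[2]
def proj(c,p):
    r=R.from_quat(c["attitude"],scalar_first=True).inv(); rv=r.as_rotvec()
    return cv2.projectPoints(np.array(p,float).reshape(-1,3),rv,-r.apply(c["eye"]),c["K"],np.array(c["dist_coeffs"]))[0][:,0]
E
python3 - <<'E'
from h import *
t=bot.read_camera("top");s=bot.read_camera("side")
print("base",at(t,(252,388),0))
for c,b,n in((t,(205,115,320,230),"t"),(s,(180,180,315,300),"s")):
    x0,y0,x1,y1=b; g=c["img"][y0:y1,x0:x1].max(2)
    m=(g<75).astype(np.uint8)
    k,l,st,ce=cv2.connectedComponentsWithStats(m)
    for i in range(1,k):
        if st[i,4]>25: p=ce[i]+[x0,y0];print(n,p,st[i],at(c,p,.052)[:2],at(c,p,.07)[:2])
    cv2.imwrite(f"pics/{n}crop.png",cv2.resize(c["img"][y0:y1,x0:x1,::-1],None,fx=3,fy=3,interpolation=cv2.INTER_CUBIC))
    im=cv2.imread(f"pics/{n}crop.png")
a=cv2.imread("pics/tcrop.png");b=cv2.imread("pics/scrop.png")
h=np.zeros((360,760,3),np.uint8);h[:345,:345]=a;h[:360,350:755]=b;cv2.imwrite("pics/crops.png",h)
E
```

```text
base [ 3.62296930e-03 -6.82903016e-05  0.00000000e+00]
t [218.45384615 123.01538462] [  0   0  26  20 260] [0.77907435 0.0893879 ] [0.77204608 0.086976  ]
t [236.02702703 141.08108108] [22 18 16 14 74] [0.7205976  0.03630058] [0.71445413 0.03469194]
t [267.22222222 145.91666667] [57 28 11  6 36] [ 0.70343643 -0.05760789] [ 0.69755262 -0.05779562]
t [239.1025641 153.       ] [28 34 12  7 39] [0.68303064 0.02729226] [0.67745559 0.02581992]
t [259.20666667 170.28666667] [ 48  49  14  14 150] [ 0.62822917 -0.03225585] [ 0.62348332 -0.03282718]
t [231.5625 181.625 ] [21 63 11  7 32] [0.59530287 0.05029794] [0.59105521 0.04847751]
t [280.6036036  191.21621622] [ 70  71  12  12 111] [ 0.56309132 -0.09453108] [ 0.55933105 -0.09416013]
t [269.21052632 221.21052632] [ 47 101  34   8  38] [ 0.4743814  -0.05905632] [ 0.47196338 -0.05922214]
s [246.61607143 205.35714286] [ 60  21  14  10 112] [ 0.64780051 -0.12040254] [ 0.64257406 -0.10519757]
s [196.61111111 217.63657407] [  0  27  42  20 432] [ 0.75434171 -0.05097052] [ 0.74703586 -0.03712068]
s [278.52857143 219.95714286] [ 91  30  16  22 210] [ 0.5590156  -0.09438563] [ 0.555522   -0.07968844]
s [245.00892857 232.30803571] [ 57  45  17  16 224] [ 0.62697946 -0.03688904] [ 0.62215939 -0.02331404]
s [210.81746032 249.35714286] [ 23  62  16  13 126] [0.68903009 0.03143364] [0.68299895 0.04367517]
s [277.87755102 249.        ] [ 91  63  15  13 147] [ 0.53899504 -0.00862074] [0.53589218 0.00440254]
s [244.90296804 287.04794521] [  0  73 128  47 876] [0.58339835 0.10961463] [0.57942886 0.12033027]
s [243.71653543 265.98425197] [ 56  78  16  14 127] [0.60194209 0.05694788] [0.59761068 0.06869143]
```

View pics/crops.png

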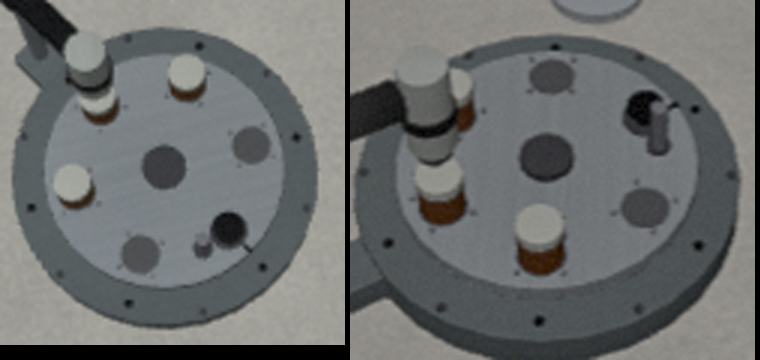

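The enlarged crops (pots, hub, plunger and post) give these positions:
- **Axis:** about (0.6275, -0.0345).
- **Plunger top:** about (0.560, -0.094). That is 0.09 m from the axis, as it should be.
- **Post:** about (0.544, -0.068).

The next move goes above the plunger with the jaws shut. The 22 mm pad width will lie along the push direction.

Request:
jog_arm:
  deltas:
    - [0.0266,0.0396,0,0,0,0.143,0]
    - [0.0266,0.0396,0,0,0,0.143,0]
    - [0.0266,0.0396,0,0,0,0.143,0]
    - [0.0266,0.0396,0,0,0,0.143,0]
    - [0.0266,0.0396,0,0,0,0.143,0]
    - [0.0266,0.0396,0,0,0,0.143,0]
    - [0.0266,0.0396,0,0,0,0.143,0]
    - [0.0266,0.0396,0,0,0,0.143,0]
    - [0.0266,0.0396,0,0,0,0.143,0]
    - [0.0266,0.0396,0,0,0,0.143,0]

```text
t: 1.2
eef_pos: [0.4537, -0.251, 0.2535]
tool_rot: [0.0, 0.654, 0.757, -0.0]
contact_force: [0.7, -0.3, -0.2]
gripper_width: -0.002
grasp_force: 0.0
```

Request:
jog_arm:
  deltas:
    - [0.0266,0.0396,0,0,0,0.143,0]
    - [0.0266,0.0396,0,0,0,0.143,0]
    - [0.0266,0.0396,0,0,0,0.143,0]
    - [0,0,0,0,0,0.143,0]
    - [0,0,0,0,0,0,0]
    - [0,0,0,0,0,0,0]
    - [0,0,0,0,0,0,0]

```text
t: 1.9
eef_pos: [0.5322, -0.1354, 0.2531]
tool_rot: [-0.0, 0.419, 0.908, -0.0]
contact_force: [-0.2, -0.4, -0.1]
gripper_width: 0.001
grasp_force: 0.0
```

```bash
python3 - <<'E'
from h import *
c=bot.read_camera("wrist");im=c["img"][:,:,::-1].copy();print(c["eye"])
C=np.array([.6275,-.0345]);P=lambda a,z:[C[0]+.09*np.cos(a),C[1]+.09*np.sin(a),z]
f=np.deg2rad(-138.6)
q=proj(c,[[*C,.052],P(f,.07),P(f-.3456,.102)]);print(q)
for p in q: cv2.drawMarker(im,tuple(int(v) for v in p),(0,255,0),cv2.MARKER_CROSS,12,1)
cv2.imwrite("pics/w1.png",im)
E
```

```text
[ 0.48450058 -0.07949149  0.37357971]
[[423.62256111 172.40143778]
 [331.53827142 177.22376896]
 [345.60193734 146.42908632]]
```

View pics/w1.png

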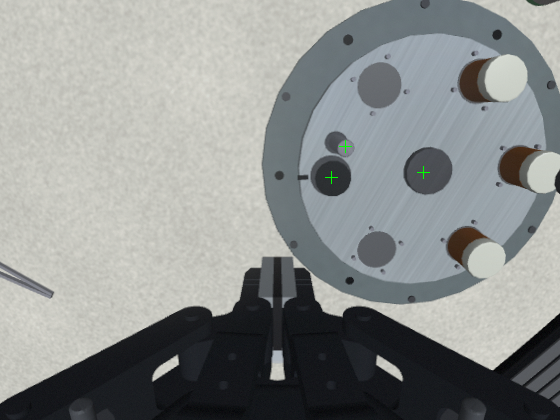

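The wrist picture shows the predicted crosses on the plunger top (331,177) and post top (346,147), so the fix is good. The hub cross is about 4 px off the hub centre, which doesn't matter here. I move over the plunger, 5 mm toward the post, and go down.

Request:
jog_arm:
  deltas:
    - [0.0125,0.0225,-0.02,0,0,0,0]
    - [0.0125,0.0225,-0.02,0,0,0,0]
    - [0,0,-0.04,0,0,0,0]
    - [0,0,-0.04,0,0,0,0]
    - [0,0,-0.025,0,0,0,0]
    - [0,0,-0.005,0,0,0,0]
    - [0,0,0,0,0,0,0]
    - [0,0,0,0,0,0,0]

```text
t: 2.75
eef_pos: [0.5589, -0.0892, 0.1049]
tool_rot: [0.001, 0.417, 0.909, 0.0]
contact_force: [0.8, -1.0, 1.5]
gripper_width: 0.001
grasp_force: 0.0
```

```bash
python3 - <<'E'
from h import *
c=bot.read_camera("side");cv2.imwrite("pics/s2.png",cv2.resize(c["img"][150:300,180:340,::-1],None,fx=3.7,fy=3.7,interpolation=cv2.INTER_CUBIC))
E
```

```text
(no output)
```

View pics/s2.png

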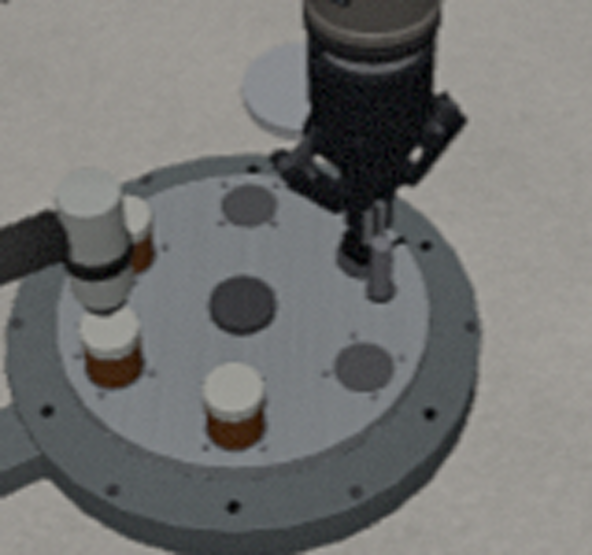

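The side crop shows the shut fingers over the plunger (about 355,250) and behind the post (380,265), clear of it. Pressing now.

Request:
jog_arm:
  deltas:
    - [0,0,-0.006,0,0,0,0]
    - [0,0,-0.006,0,0,0,0]
    - [0,0,-0.004,0,0,0,0]
    - [0,0,-0.002,0,0,0,0]
    - [0,0,-0.002,0,0,0,0]
    - [0,0,0,0,0,0,0]
    - [0,0,0,0,0,0,0]

```text
t: 3.5
eef_pos: [0.5585, -0.0889, 0.0839]
tool_rot: [0.001, 0.416, 0.909, 0.0]
contact_force: [-0.3, -0.1, 6.7]
gripper_width: 0.005
grasp_force: 3.3
```

The force is 6.7 N with the tip at z 0.062, so the plunger is about 8 mm in and the table is free. Next I sweep along the arc.

Request:
jog_arm:
  deltas:
    - [0,0,-0.0005,0,0,0,0]
    - [-0.0045,0.0059,0,0,0,-0.084,0]
    - [-0.0039,0.0064,0,0,0,-0.084,0]
    - [-0.0034,0.0067,0,0,0,-0.084,0]
    - [-0.0027,0.007,0,0,0,-0.084,0]
    - [0,0,0,0,0,0,0]

```text
t: 4.1
eef_pos: [0.5433, -0.0619, 0.0834]
tool_rot: [0.0, 0.563, 0.826, -0.0]
contact_force: [-1.2, 0.3, 6.6]
gripper_width: -0.004
grasp_force: 3.4
```

Request:
jog_arm:
  deltas:
    - [-0.0022,0.0071,0,0,0,-0.084,0]
    - [-0.0015,0.0074,0,0,0,-0.084,0]
    - [-0.001,0.0074,0,0,0,-0.084,0]
    - [-0.0003,0.0075,0,0,0,-0.084,0]
    - [0.0003,0.0075,0,0,0,-0.084,0]
    - [0,0,0,0,0,0,0]

```text
t: 4.7
eef_pos: [0.5387, -0.0246, 0.0833]
tool_rot: [-0.0, 0.723, 0.691, 0.0]
contact_force: [-1.3, 2.2, 7.5]
gripper_width: 0.001
grasp_force: 3.5
```

```bash
python3 - <<'E'
from h import *
c=bot.read_camera("side");cv2.imwrite("pics/s3.png",cv2.resize(c["img"][150:300,180:340,::-1],None,fx=3.7,fy=3.7,interpolation=cv2.INTER_CUBIC))
E
```

```text
(no output)
```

View pics/s3.png

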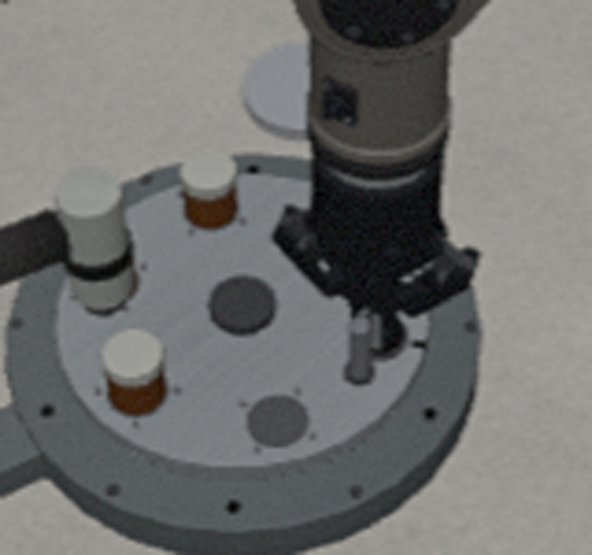

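The side crop shows the table turned about 0.7 rad, with the pots still in their seats and the post against the finger near (360,340). I lift the finger off the plunger so its pin rides, still beside the post, and push on slowly.

Request:
jog_arm:
  deltas:
    - [0,0,0.006,0,0,0,0]
    - [0,0,0.006,0,0,0,0]
    - [0,0,0.006,0,0,0,0]
    - [0.0005,0.0037,0,0,0,-0.042,0]
    - [0.0006,0.0037,0,0,0,-0.042,0]
    - [0.0008,0.0037,0,0,0,-0.042,0]
    - [0.0009,0.0036,0,0,0,-0.042,0]
    - [0.0011,0.0036,0,0,0,-0.042,0]
    - [0,0,0,0,0,0,0]

```text
t: 5.65
eef_pos: [0.5421, -0.0086, 0.1009]
tool_rot: [0.0, 0.791, 0.611, -0.001]
contact_force: [-1.8, -2.9, 1.8]
gripper_width: 0.0
grasp_force: 1.6
```

Request:
jog_arm:
  deltas:
    - [0.0006,0.0018,0,0,0,-0.021,0]
    - [0.0006,0.0018,0,0,0,-0.021,0]
    - [0.0007,0.0017,0,0,0,-0.021,0]
    - [0,0,0,0,0,0,0]

```text
t: 6.05
eef_pos: [0.5444, -0.0021, 0.1008]
tool_rot: [-0.0, 0.81, 0.586, -0.0]
contact_force: [-2.1, -3.1, 2.0]
gripper_width: 0.003
grasp_force: 1.9
```

Request:
jog_arm:
  deltas:
    - [0.0007,0.0018,0,0,0,-0.021,0]
    - [0.0007,0.0018,0,0,0,-0.021,0]
    - [0.0007,0.0017,0,0,0,-0.021,0]
    - [0.0008,0.0017,0,0,0,-0.021,0]
    - [0,0,0,0,0,0,0]

```text
t: 6.55
eef_pos: [0.5479, 0.0059, 0.1008]
tool_rot: [-0.0, 0.834, 0.552, 0.001]
contact_force: [1.6, -0.7, -0.7]
gripper_width: 0.002
grasp_force: 0.2
```

Request:
jog_arm:
  deltas:
    - [0.0004,0.0009,0,0,0,-0.01,0]
    - [0.0004,0.0009,0,0,0,-0.01,0]
    - [0,0,0,0,0,0,0]

```text
t: 6.85
eef_pos: [0.5479, 0.0062, 0.1008]
tool_rot: [0.0, 0.839, 0.543, -0.0]
contact_force: [-3.5, -3.5, 1.7]
gripper_width: -0.001
grasp_force: 2.0
```

Request:
jog_arm:
  deltas:
    - [0.0005,0.0009,0,0,0,0,0]
    - [0.0005,0.0009,0,0,0,0,0]
    - [0,0,0,0,0,0,0]
    - [0,0,0,0,0,0,0]

```text
t: 7.25
eef_pos: [0.548, 0.0065, 0.1007]
tool_rot: [0.0, 0.84, 0.543, -0.002]
contact_force: [-5.3, -6.5, 5.4]
gripper_width: -0.001
grasp_force: 4.1
```

```bash
python3 - <<'E'
from h import *
c=bot.read_camera("side");cv2.imwrite("pics/s4.png",cv2.resize(c["img"][150:300,180:340,::-1],None,fx=3.7,fy=3.7,interpolation=cv2.INTER_CUBIC))
E
```

```text
(no output)
```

View pics/s4.png

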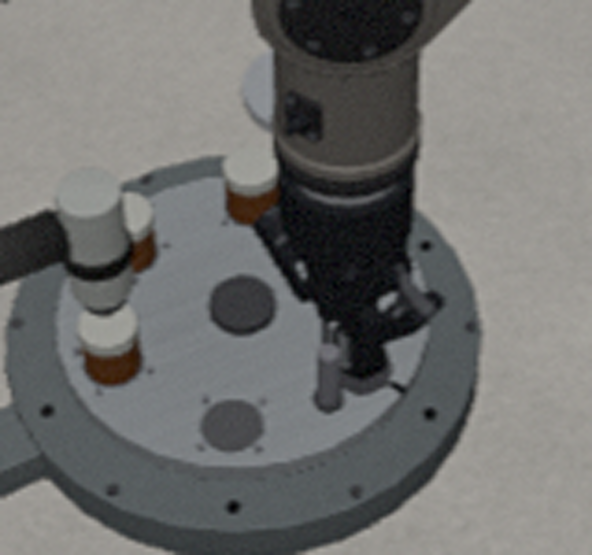

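The table no longer moves while the push force rises to about 8 N, and a pot stands at (110,345), the same place as at the start. So it is locked in the next hole. I back off the post and go up.

Request:
jog_arm:
  deltas:
    - [-0.0012,-0.0024,0,0,0,0,0]
    - [-0.0012,-0.0024,0,0,0,0,0]
    - [-0.0008,-0.0015,0,0,0,0,0]
    - [0,0,0.01,0,0,0,0]
    - [0,0,0.03,0,0,0,0]
    - [0,0,0.03,0,0,0,0]
    - [0,0,0.03,0,0,0,0]
    - [0,0,0.03,0,0,0,0]

```text
t: 8.1
eef_pos: [0.5461, 0.0026, 0.2329]
tool_rot: [0.0, 0.839, 0.544, 0.001]
contact_force: [0.0, -0.3, 0.3]
gripper_width: 0.006
grasp_force: 0.0
```

Request:
jog_arm:
  deltas:
    - [-0.01,-0.045,0.01,0,0,0,0]
    - [-0.01,-0.045,0.01,0,0,0,0]
    - [-0.01,-0.045,0,0,0,0,0]
    - [-0.01,-0.045,0,0,0,0,0]
    - [0,-0.045,0,0,0,0,0]
    - [0,0,0,0,0,0,0]
    - [0,0,0,0,0,0,0]

```text
t: 8.8
eef_pos: [0.506, -0.2237, 0.2514]
tool_rot: [0.0, 0.84, 0.543, 0.0]
contact_force: [0.6, 1.0, 0.2]
gripper_width: -0.005
grasp_force: 0.0
```

```bash
python3 - <<'E'
from h import *
t=bot.read_camera("top");s=bot.read_camera("side")
for c,b,n in((t,(205,115,320,230),"t"),(s,(180,180,315,300),"s")):
    x0,y0,x1,y1=b; g=c["img"][y0:y1,x0:x1].max(2)
    k,l,st,ce=cv2.connectedComponentsWithStats((g<75).astype(np.uint8))
    for i in range(1,k):
        p=ce[i]+[x0,y0];q=at(c,p,.07)[:2]-[.6285,-.0335]
        if st[i,4]>90 and .08<np.hypot(*q)<.1:print(n,p,st[i,4],np.hypot(*q),np.rad2deg(np.arctan2(q[1],q[0])))
    cv2.imwrite(f"pics/{n}e.png",cv2.resize(c["img"][y0:y1,x0:x1,::-1],None,fx=3,fy=3,interpolation=cv2.INTER_CUBIC))
h=np.zeros((360,760,3),np.uint8);h[:345,:345]=cv2.imread("pics/te.png");h[:360,350:755]=cv2.imread("pics/se.png");cv2.imwrite("pics/end.png",h)
E
```

```text
t [250.54285714 198.82857143] 105 0.09385012998362059 163.18452267630704
s [278.6407767  219.84466019] 103 0.08673225444780756 -147.50338858602282
s [276.02749141 250.08591065] 291 0.09864528972917293 154.84338705702783
s [210.68292683 248.89430894] 123 0.09395793964123475 54.000970119523224
```

View pics/end.png

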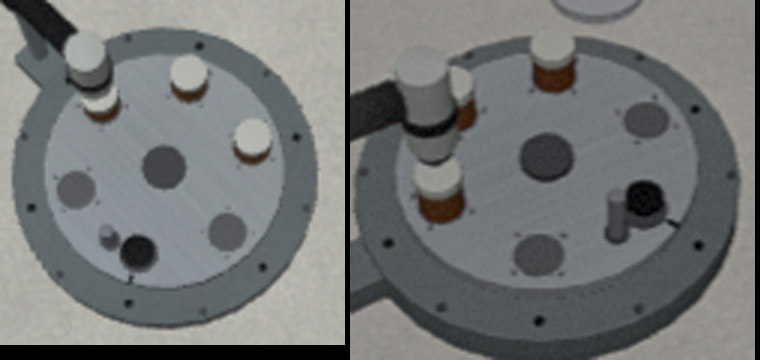

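The final picture shows the table advanced one hole: a pot is under the lens, and all three pots are upright in their seats. The two empty seats have moved 59.4° and 59.7°. The button is raised, and the lock held when I pushed against it.

```bash
python3 -c "
from station import bot
print(bot.hand_in())"
```

```text
the job is handed in; nothing more can be done
None
```

The table is turned one sixth clockwise and locked in the next hole, with pot_b under the lens and all three pots standing in their seats; the job is handed in, though `hand_in()` returned no verdict.

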